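# Shut down the hob: knobs back to zero, pan handle in

## Robot

A 7-joint arm with a two-finger parallel gripper is mounted at the origin on the work surface. World frame = base frame: x ahead of the robot, y to its left, z up, the work surface at z = 0. Lengths are in m, angles in rad, forces in N, time in s.
With the tool pointing down it reaches from about 0.35 to 0.9 m from the base axis. Payload 8.1 kg.
Tool frame: the origin (TCP) lies at the very end of the fingers, on their centre line; the grasp point (between the pads) lies 19 mm behind it; z points along the fingers, y is the line along which they close (so a half turn about z gives the same grasp; the last joint's range is limited). The gripper opens to 92 mm and grips with 3 to 60 N. Pads are 19 mm wide; open, the fingers measure 130 mm over their backs; the gripper's body (75 mm by 190 mm) begins 47 mm behind the grasp point.
Start: joints at [1.005, 0.434, 0.025, 1.573, -0.012, 1.134, -0.075], TCP at [0.279, -0.559, 0.227] pointing down, gripper open.
Joint ranges: [-2.62, 2.62], [-0.44, 2.09], [-1.27, 1.32], [0.08, 2.57], [-1.32, 4.46], [0.12, 2], [-2.74, 2.74]. Speed limits (rad/s): [2.22, 2.22, 3.01, 3.01, 3.14, 3.14, 3.14].

## Interface

Orientations are given as a unit quaternion [x, y, z, w].
In Python, from bench import bot, camera, get_calibration gives the robot as it stands. The module is installed in compiled form; this text tells all that it offers.
- The arm moves only by the tool step_arm, never from a script. Its argument "steps" is text: rows parted by semicolons, each of 7 numbers parted by spaces: the finger opening in cm, from 0 to 9.18, then the shift along the tool's x, y, z in cm, then the turn, a rotation vector about the tool's x, y, z in rad. In form: grip dx dy dz ax ay az; .... A call has 1 to 5 rows; each row is the pose to reach, as a shift and turn from the pose commanded when the call began, along the tool's axes at that moment; what a row does not reach only later rows make up. A row lasts 1/12 s, in which the tool goes at most 41.7 mm and 7.16 degrees, less where a joint would pass 70% of its speed; a pose out of reach is approached as far as the arm can. A call with a gripper value outside its range is refused whole. The fingers move at their own pace and stop on an object; "squeeze" is the grip in N (left out, the last holds). Time passes only in rows, so rows that repeat a pose let the fingers close. It gives the time, the measured TCP pose, the force, the opening and the grip force at its end, in the units of the state.
- bot.read_state(): the state, without advancing time (a new reading comes with each control period).
- camera(name): name is "scene" or "top" or "wrist"; returns the picture (480x640x3 uint8, red, green, blue); there is no depth.
- get_calibration(name): a dict with "vertical_fov" (degrees; the focal length in pixels is half the picture's height over the tangent of half this angle, whatever the lens; pixels are square), "cx", "cy" (the principal point, pixels), "R" (3x3) and "t" (3): a world point X has camera coordinates R X + t; the wrist camera has in their place "tool_from_camera" (4x4, takes a point from camera to tool coordinates, whose origin is the TCP and whose axes are the flange's). Camera axes: x right, y down, z forward; pixel columns grow to the right and rows downward; lengths in m; the calibration is good to about 2 mm. A picture is of the moment at which its call begins: read the wrist's pose just before it. get_calibration takes no time and is no camera call.
- bot.close_job(): hands the job in; it is judged then, once.
The state is a dict: "time": time; "joints": joint angles; "qd": joint speeds; "joint_efforts": joint torques, N m; "tool_pos": TCP position; "tcp_rot": TCP orientation; "ft_force": force on the tool from outside, world axes, zero at the start; "torque": the same for the moment, N m; "finger_gap": opening from 0.0 (shut) to 1.0 (fully open); "grasp_force": force on a finger pad.
Only numpy, scipy, OpenCV 4.12 (cv2) and the standard library are available. Lean on these libraries where they do the work, as an engineer would, in place of code of your own. Each camera call takes 0.05 s, during which the arm holds its last target. There are 200 camera calls.

## Task

Dinner is cooked, so shut the hob down: turn every knob that is still on fully back to its zero stop, and swing the saucepan's long handle round to the side, about parallel with the hob's front edge (or further back), so that it no longer sticks out over the knobs. Keep the saucepan level and standing on its ring, about where it is now, and leave the casserole, the pepper mill and the red pepper where they are.

Things in the scene. Friction and masses are not known exactly. Their poses are not given: they have to be found in the camera images.
- hob: black ceramic-glass hob, fixed, 500 mm deep (its x) by 580 wide (y), top 6 mm above the worktop. Origin: centre of its underside, at worktop height; x points to its back, away from the cook, y left, z up. Rings (mm): x -40 (front) and 135, y +-130. Knobs in a front row at x -195, y 135, 45, -45, -135 (which is where varies). A 210 mm high pot of spaghetti is on rear left.
- knobA (a joint): angle of knob A (rad): 0 = off, at its zero stop, pointer to the hob's back (+x) at the white mark on the glass; grows clockwise seen from above, up to 4.5; counter-clockwise turns it off. Starts at 0 (off) or 0.7 to 4.2 (on). Stays where left, about 0.07 N m of friction, no spring or click.
- knobA_axis (a point): point on the upright axis of knob A, 36 mm above the worktop, level with its top; fixed axes, as the hob's. Knob: round silver skirt 60 mm across, its top 15 mm above the worktop, and across it a black bar grip 60 mm long, 14 wide, from 15 to 36 mm above the worktop, centred on the axis. A white line marks the bar's pointer half.
- knobB (a joint): angle of knob B (rad): 0 = off, at its zero stop, pointer to the hob's back (+x) at the white mark on the glass; grows clockwise seen from above, up to 4.5; counter-clockwise turns it off. Starts at 0 (off) or 0.7 to 4.2 (on). Stays where left, about 0.07 N m of friction, no spring or click.
- knobB_axis (a point): point on the upright axis of knob B, 36 mm above the worktop, level with its top; fixed axes, as the hob's. Knob: round silver skirt 60 mm across, its top 15 mm above the worktop, and across it a black bar grip 60 mm long, 14 wide, from 15 to 36 mm above the worktop, centred on the axis. A white line marks the bar's pointer half.
- knobC (a joint): angle of knob C (rad): 0 = off, at its zero stop, pointer to the hob's back (+x) at the white mark on the glass; grows clockwise seen from above, up to 4.5; counter-clockwise turns it off. Starts at 0 (off) or 0.7 to 4.2 (on). Stays where left, about 0.07 N m of friction, no spring or click.
- knobC_axis (a point): point on the upright axis of knob C, 36 mm above the worktop, level with its top; fixed axes, as the hob's. Knob: round silver skirt 60 mm across, its top 15 mm above the worktop, and across it a black bar grip 60 mm long, 14 wide, from 15 to 36 mm above the worktop, centred on the axis. A white line marks the bar's pointer half.
- knobD (a joint): angle of knob D (rad): 0 = off, at its zero stop, pointer to the hob's back (+x) at the white mark on the glass; grows clockwise seen from above, up to 4.5; counter-clockwise turns it off. Starts at 0 (off) or 0.7 to 4.2 (on). Stays where left, about 0.07 N m of friction, no spring or click.
- knobD_axis (a point): point on the upright axis of knob D, 36 mm above the worktop, level with its top; fixed axes, as the hob's. Knob: round silver skirt 60 mm across, its top 15 mm above the worktop, and across it a black bar grip 60 mm long, 14 wide, from 15 to 36 mm above the worktop, centred on the axis. A white line marks the bar's pointer half.
- saucepan: open steel saucepan, loose, 0.65 to 0.95 kg, 170 mm across, 92 high, on a front ring. Origin: centre of its underside. Long black handle along its own -x, level, out to 252 mm from the pan's centre; from 100 mm out it is 22 mm wide, 16 thick, its middle 80 mm above the pan's underside. It starts pointing to the hob's front (within 0.45 rad), over the knobs.
- handle_grip (a point): a point in the middle of the saucepan handle's section, 145 mm from the pan's centre; axes as the saucepan's.
- handle_tip (a point): the outer end of the saucepan handle, 252 mm from the pan's centre; axes as the saucepan's.
- casserole: red lidded casserole, loose, 2.4 kg, 174 mm across, 124 mm high with its lid knob, two stub handles along its own y reaching 118 mm from its centre. Stands on the other front ring. Origin: centre of its underside.
- pepper_mill: wooden pepper mill, loose, standing on the worktop beside the hob (left or right), 58 mm across, 174 mm high. Origin: centre of its underside.
- red_pepper: long red pepper, loose, lying on the worktop on the other side of the hob, 175 mm long with its stalk, 44 mm thick. Origin: under its middle, at worktop height.

How it is judged:
By the outcome, as a careful person would: the job done as asked, in the order asked, and still so for the second after the job is handed in, with the robot touching nothing.
It also fails if it takes over 72 s, if anything falls off the work surface, if the arm or the gripper's body presses on something with over 40 N, if the wrist force passes 120 N, or if a joint passes its speed limit or range.

## Working session

There is one attempt and no reset: what is moved stays moved. The work goes in short steps, Python scripts to look and compute and a tool call to move; the robot and the scene stay as the last step left them, time stands still between calls to the robot, and variables do not carry over. Pictures are saved under pics/ and viewed, at most 10 in all, crops included, and the job is handed in when it is done.

Besides the shell and the picture viewer there is one more tool, called after "Request:" as name(argument=value, ...) on one line, values as JSON. step_arm: Moves the arm, as the interface text tells. Its arguments: {"type":"object","properties":{"steps":{"type":"string"},"squeeze":{"type":"number"}},"required":["steps"]}

```bash
mkdir -p pics
python3 - <<'E'
from bench import bot,camera,get_calibration
import cv2
s=bot.read_state();print(s)
for n in("top","scene"):
    cv2.imwrite(f"pics/{n}0.png",camera(n)[:,:,::-1]);print(n,get_calibration(n))
print(get_calibration("wrist"))
E
```

```text
{'time': 0.0, 'joints': array([ 1.00540724,  0.43519168,  0.02493274,  1.57409201, -0.01160331,
        1.13399622, -0.07509757]), 'qd': array([-0.00177404,  0.00193527,  0.0006457 , -0.00031148,  0.00187185,
       -0.00011136,  0.0013386 ]), 'joint_efforts': array([ 1.53402566e-04, -6.67867827e+01,  9.84875411e-01, -3.14457607e+01,
       -6.07028184e-02,  4.32703074e-02,  1.70242606e-04]), 'tool_pos': array([ 0.27877191, -0.55881543,  0.22596592]), 'tcp_rot': array([ 9.73350930e-01,  2.29319368e-01, -2.34651442e-04, -7.34710570e-04]), 'ft_force': array([ 0.45305476, -0.22406091, -0.20035939]), 'torque': array([-0.03690982,  0.02682111, -0.05111562]), 'grasp_force': 0.0, 'finger_gap': 0.9980510999310408}
top {'vertical_fov': 43.59795543356176, 'cx': 315.016688518038, 'cy': 235.1750954607216, 'R': array([[ 1.68967517e-04, -9.99991634e-01,  4.08693889e-03],
       [-9.98925924e-01, -3.58154568e-04, -4.63343211e-02],
       [ 4.63353972e-02, -4.07472021e-03, -9.98917628e-01]]), 't': array([-0.01496509,  0.55160167,  1.34696592])}
scene {'vertical_fov': 52.615818663381226, 'cx': 315.87612038361726, 'cy': 241.38150003829765, 'R': array([[-0.31999741,  0.9473348 ,  0.01258713],
       [ 0.57374181,  0.20434085, -0.79313627],
       [-0.75393766, -0.24657979, -0.60891413]]), 't': array([ 0.18085721, -0.27291099,  1.6003079 ])}
{'vertical_fov': 64.42064192087585, 'cx': 317.40772011390425, 'cy': 237.99262489246337, 'tool_from_camera': array([[ 5.74662613e-04, -9.63278925e-01, -2.68502108e-01,
         7.29008851e-02],
       [ 9.99999698e-01,  4.13016669e-04,  6.58513215e-04,
         1.23488301e-03],
       [-5.23436056e-04, -2.68502406e-01,  9.63278871e-01,
        -1.57710226e-01],
       [ 0.00000000e+00,  0.00000000e+00,  0.00000000e+00,
         1.00000000e+00]])}
```

View pics/top0.png

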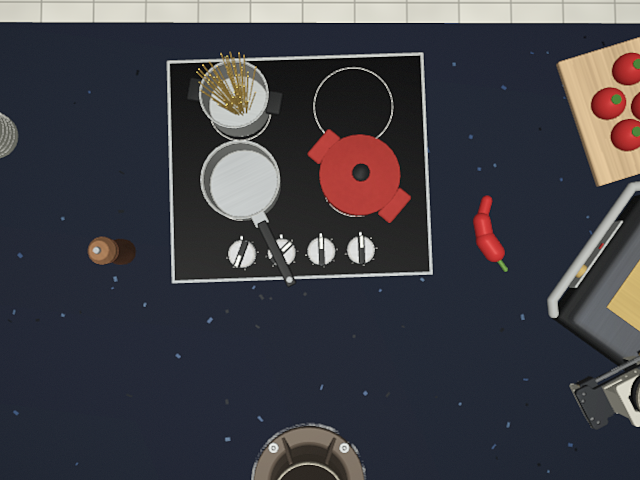

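View pics/scene0.png

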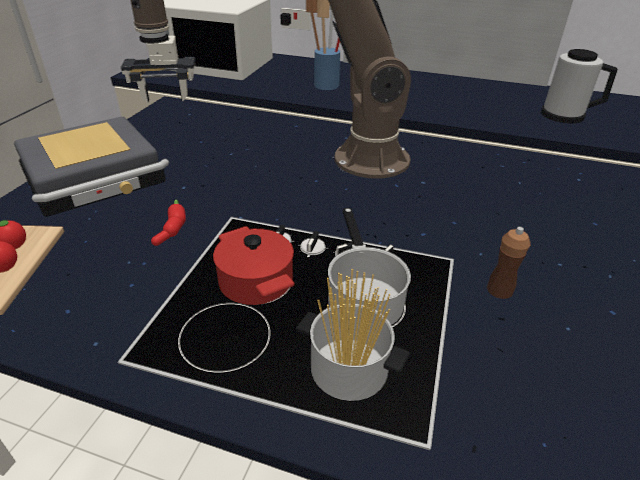

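The top view shows the hob with corners near (167,61), (422,53), (432,273) and (173,282). The knobs are at (241,253), (282,250), (321,250) and (361,249). The pan is at (241,180) and its handle tip at (290,281), over the second knob. The casserole is on the front right ring, the mill is left of the hob and the pepper is right. I'll zoom in on the knobs.

```bash
cat > h.py <<'E'
import numpy as np,cv2
from bench import bot,camera,get_calibration
from scipy.spatial.transform import Rotation as Ro
def ray(n,u,v,z,st=None):
    c=get_calibration(n);f=240/np.tan(np.radians(c["vertical_fov"]/2))
    d=np.array([(u-c["cx"])/f,(v-c["cy"])/f,1])
    if n=="wrist":
        T=c["tool_from_camera"];R=Ro.from_quat(st["tcp_rot"]).as_matrix()
        o=R@T[:3,3]+st["tool_pos"];d=R@T[:3,:3]@d
    else: o=-c["R"].T@c["t"];d=c["R"].T@d
    return o+d*(z-o[2])/d[2]
E
python3 - <<'E'
from h import *
im=cv2.imread("pics/top0.png")
cv2.imwrite("pics/z0.png",cv2.resize(im[215:295,215:395],None,fx=4.4,fy=4.4,interpolation=cv2.INTER_CUBIC))
C=[ray("top",*p,.006) for p in[(167,61),(422,53),(432,273),(173,282)]]
for c in C:print(c.round(3))
for p in[(241,253),(282,250),(321,250),(361,249)]:print("knob",ray("top",*p,.02).round(3))
for n,p,z in[("pan",(241,180),.098),("tip",(290,281),.086),("cass",(360,173),.1),("caslid",(361,172),.12),("mill",(98,251),.17)]:print(n,ray("top",*p,z).round(3))
E
```

```text
[0.954 0.327 0.006]
[ 0.974 -0.262  0.006]
[ 0.466 -0.281  0.006]
[0.446 0.307 0.006]
knob [0.511 0.152 0.02 ]
knob [0.518 0.06  0.02 ]
knob [ 0.518 -0.028  0.02 ]
knob [ 0.52  -0.118  0.02 ]
pan [0.665 0.143 0.098]
tip [0.45  0.039 0.086]
cass [ 0.68 -0.11  0.1 ]
caslid [ 0.679 -0.111  0.12 ]
mill [0.513 0.42  0.17 ]
```

View pics/z0.png

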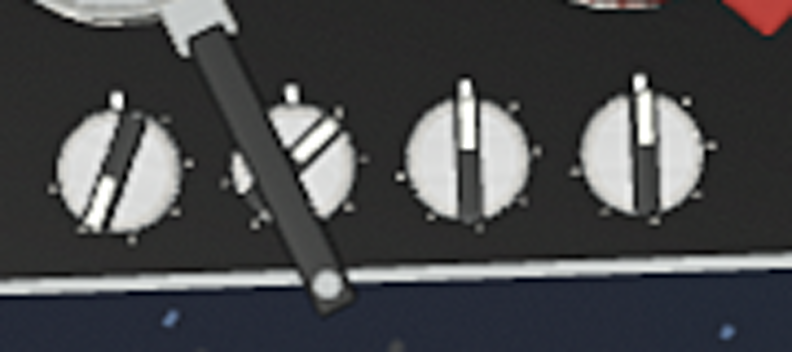

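In the crop, knob 1's pointer is front-left (about 3.45 rad, on) and knob 2's is back-right (about 0.8 rad, on, under the handle). Knobs 3 and 4 point at their marks, so they're off. The handle's centreline runs from (262,223.6) to (289.5,279.8). It blocks knob 2, so I'll swing it first.

Run:
```python
from h import *
im=cv2.imread("pics/top0.png");g=cv2.cvtColor(im,6)
big=cv2.resize(g[130:230,190:295],None,fx=4,fy=4,interpolation=cv2.INTER_CUBIC)
c=cv2.HoughCircles(big,cv2.HOUGH_GRADIENT,1,60,param1=120,param2=25,minRadius=145,maxRadius=185)
if c is not None:
  for x,y,r in c[0][:3]:
    u,v,r=x/4+190-.375,y/4+130-.375,r/4
    p=ray("top",u,v,.098);print(u,v,r,p.round(4),"rim radius",np.linalg.norm(ray("top",u+r,v,.098)-p))
a=ray("top",262,223.6,.094);b=ray("top",289.5,279.8,.094);print(a,b,np.arctan2(*(b-a)[[1,0]]))
s=bot.read_state()
print(Ro.from_quat(s["tcp_rot"]).as_matrix().round(3))
```

```text
239.5 179.25 39.75 [0.667  0.1466 0.098 ] rim radius 0.08472837270495794
[0.5725008  0.09853371 0.094     ] [0.45298448 0.03966526 0.094     ] -2.683918199825863
[[ 0.895  0.446 -0.001]
 [ 0.446 -0.895  0.001]
 [-0.    -0.001 -1.   ]]
```

```bash
cat >> h.py <<'E'
def Rt(psi,lean=0):
    return Ro.from_euler('y',-lean)*Ro.from_euler('z',psi)*Ro.from_euler('x',np.pi)
def plan(wps,grip):
    """wps: list of (pos,psi,lean,rows); first is the start (rows ignored)."""
    P=[];
    for (p0,a0,l0,_),(p1,a1,l1,n) in zip(wps,wps[1:]):
        for t in np.arange(1,n+1)/n:
            P.append((np.array(p0)+(np.array(p1)-p0)*t,Rt(a0+(a1-a0)*t,l0+(l1-l0)*t)))
    cur=(np.array(wps[0][0]),Rt(*wps[0][1:3]))
    for i in range(0,len(P),5):
        print("; ".join("%g "%grip+" ".join("%g"%x for x in np.r_[(100*cur[1].inv().apply(p-cur[0])).round(2),(cur[1].inv()*r).as_rotvec().round(3)]) for p,r in P[i:i+5]))
        cur=P[min(i+4,len(P)-1)]
def now():
    s=bot.read_state();R=Ro.from_quat(s["tcp_rot"]).as_matrix();return s["tool_pos"],np.arctan2(R[1,0],R[0,0]),0,0
E
python3 -c "
from h import *
print(now())
plan([now(),((.537,.0825,.16),3.60,0,30)],6)"
```

```text
(array([ 0.27876518, -0.5588894 ,  0.22602666]), np.float64(0.46270098715214475), 0, 0)
6 1.72 -1.53 0.22 0 0 -0.105; 6 3.45 -3.06 0.44 0 0 -0.209; 6 5.17 -4.59 0.66 -0 0 -0.314; 6 6.9 -6.12 0.88 -0 0 -0.418; 6 8.62 -7.64 1.1 -0 0 -0.523
6 2.26 -0.46 0.22 0 0 -0.105; 6 4.52 -0.93 0.44 0 0 -0.209; 6 6.77 -1.39 0.66 0 0 -0.314; 6 9.03 -1.85 0.88 0 0 -0.418; 6 11.29 -2.32 1.1 0 0 -0.523
6 2.19 0.73 0.22 0 0 -0.105; 6 4.37 1.45 0.44 0 0 -0.209; 6 6.56 2.18 0.66 0 0 -0.314; 6 8.75 2.9 0.88 0 0 -0.418; 6 10.94 3.63 1.1 0 0 -0.523
6 1.53 1.72 0.22 -0 0 -0.105; 6 3.07 3.44 0.44 0 0 -0.209; 6 4.6 5.16 0.66 -0 0 -0.314; 6 6.13 6.89 0.88 -0 0 -0.418; 6 7.66 8.61 1.1 -0 0 -0.523
6 0.47 2.26 0.22 0 0 -0.105; 6 0.94 4.51 0.44 0 0 -0.209; 6 1.4 6.77 0.66 0 0 -0.314; 6 1.87 9.03 0.88 0 0 -0.418; 6 2.34 11.28 1.1 0 0 -0.523
6 -0.72 2.19 0.22 0 0 -0.105; 6 -1.44 4.38 0.44 0 0 -0.209; 6 -2.16 6.57 0.66 0 0 -0.314; 6 -2.88 8.76 0.88 -0 0 -0.418; 6 -3.61 10.94 1.1 0 0 -0.523
```

Request:
step_arm(steps="6 1.7 -1.5 0.2 0 0 -0.105; 6 3.5 -3.1 0.4 0 0 -0.21; 6 5.2 -4.6 0.7 0 0 -0.314; 6 6.9 -6.1 0.9 0 0 -0.418; 6 8.6 -7.6 1.1 0 0 -0.523")

```text
time: 0.52
tool_pos: [0.3221, -0.4516, 0.2152]
tcp_rot: [0.88, 0.475, -0.0, -0.0]
ft_force: [1.0, 0.5, -0.7]
finger_gap: 0.69
grasp_force: 0.0
```

Request:
step_arm(steps="6 2.3 -0.5 0.2 0 0 -0.105; 6 4.5 -0.9 0.4 0 0 -0.21; 6 6.8 -1.4 0.7 0 0 -0.314; 6 9 -1.9 0.9 0 0 -0.418; 6 11.3 -2.3 1.1 0 0 -0.523")

```text
time: 0.93
tool_pos: [0.3651, -0.3448, 0.2044]
tcp_rot: [0.727, 0.687, -0.0, -0.0]
ft_force: [0.7, -0.7, 0.8]
finger_gap: 0.656
grasp_force: 0.0
```

Request:
step_arm(steps="6 2.2 0.7 0.2 0 0 -0.105; 6 4.4 1.5 0.4 0 0 -0.21; 6 6.6 2.2 0.7 0 0 -0.314; 6 8.7 2.9 0.9 0 0 -0.418; 6 10.9 3.6 1.1 0 0 -0.523")

```text
time: 1.35
tool_pos: [0.4079, -0.2384, 0.1934]
tcp_rot: [0.525, 0.851, -0.0, -0.0]
ft_force: [0.1, -0.0, 0.7]
finger_gap: 0.653
grasp_force: 0.0
```

Request:
step_arm(steps="6 1.5 1.7 0.2 0 0 -0.105; 6 3.1 3.4 0.4 0 0 -0.21; 6 4.6 5.2 0.7 0 0 -0.314; 6 6.1 6.9 0.9 0 0 -0.418; 6 7.7 8.6 1.1 0 0 -0.523")

```text
time: 1.77
tool_pos: [0.4508, -0.1313, 0.1825]
tcp_rot: [0.287, 0.958, -0.0, -0.0]
ft_force: [0.6, 0.9, 0.3]
finger_gap: 0.656
grasp_force: 0.0
```

Request:
step_arm(steps="6 0.5 2.3 0.2 0 0 -0.105; 6 0.9 4.5 0.4 0 0 -0.21; 6 1.4 6.8 0.7 0 0 -0.314; 6 1.9 9 0.9 0 0 -0.418; 6 2.3 11.3 1.1 0 0 -0.523")

```text
time: 2.18
tool_pos: [0.494, -0.0245, 0.1714]
tcp_rot: [0.029, 1.0, -0.0, -0.0]
ft_force: [0.3, -0.1, -0.5]
finger_gap: 0.656
grasp_force: 0.0
```

Request:
step_arm(steps="6 -0.7 2.2 0.2 0 0 -0.105; 6 -1.4 4.4 0.4 0 0 -0.21; 6 -2.2 6.6 0.7 0 0 -0.314; 6 -2.9 8.8 0.9 0 0 -0.418; 6 -3.6 10.9 1.1 0 0 -0.523")

```text
time: 2.6
tool_pos: [0.5371, 0.0821, 0.1603]
tcp_rot: [-0.23, 0.973, 0.0, -0.0]
ft_force: [0.1, -0.5, -0.3]
finger_gap: 0.651
grasp_force: 0.0
```

Run:
```python
from h import *
s=bot.read_state();im=camera("wrist")[:,:,::-1];cv2.imwrite("pics/w0.png",im)
print(s["time"],s["joints"].round(3),now())
```

```text
2.6 [ 0.343  0.504 -0.827  1.807  0.43   1.021  1.382] (array([0.53819694, 0.08683618, 0.16046873]), np.float64(-2.6659740103421576), 0, 0)
```

View pics/w0.png

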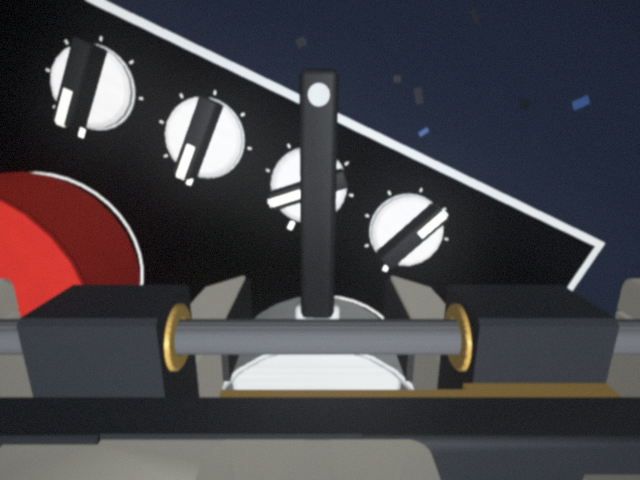

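The wrist view shows the handle vertical at u≈318, centred between the fingers and aligned with the tool, so I'll lower and grip.

Request:
step_arm(steps="6 0 0 0 0 0 0; 6 0 0 2.5 0 0 0; 6 0 0 5 0 0 0; 6 0 0 7.5 0 0 0; 6 0 0 9.3 0 0 0", squeeze=25)

```text
time: 3.07
tool_pos: [0.536, 0.0792, 0.0657]
tcp_rot: [-0.226, 0.974, -0.0, -0.001]
ft_force: [0.2, 0.4, 0.2]
finger_gap: 0.653
grasp_force: 0.0
```

Request:
step_arm(steps="6 0 0 0 0 0 0; 1.5 0 0 0 0 0 0; 1.5 0 0 0 0 0 0; 1.5 0 0 0 0 0 0; 1.5 0 0 0 0 0 0")

```text
time: 3.48
tool_pos: [0.5379, 0.0811, 0.069]
tcp_rot: [-0.227, 0.974, -0.0, 0.001]
ft_force: [-0.1, -0.3, -0.1]
finger_gap: 0.414
grasp_force: 0.0
```

Request:
step_arm(steps="1.5 0 0 0 0 0 0; 1.5 0 0 0 0 0 0; 1.5 0 0 0 0 0 0")

```text
time: 3.73
tool_pos: [0.5373, 0.0812, 0.0682]
tcp_rot: [-0.228, 0.974, -0.0, 0.0]
ft_force: [-1.0, -0.0, 4.3]
finger_gap: 0.238
grasp_force: 25.0
```

Request:
step_arm(steps="1.5 -0.05 1.2 0 0 0 0.083; 1.5 -0.2 2.4 0 0 0 0.166; 1.5 -0.45 3.57 0 0 0 0.249; 1.5 -0.79 4.73 0 0 0 0.332; 1.5 -1.23 5.85 0 0 0 0.415")

```text
time: 4.15
tool_pos: [0.5214, 0.1369, 0.068]
tcp_rot: [-0.019, 1.0, -0.002, -0.001]
ft_force: [-3.4, -7.7, 9.6]
finger_gap: 0.238
grasp_force: 25.1
```

Request:
step_arm(steps="1.5 -0.05 1.2 0 0 0 0.083; 1.5 -0.2 2.4 0 0 0 0.166; 1.5 -0.45 3.57 0 0 0 0.249; 1.5 -0.79 4.73 0 0 0 0.332; 1.5 -1.23 5.85 0 0 0 0.415")

```text
time: 4.57
tool_pos: [0.5304, 0.1966, 0.0678]
tcp_rot: [0.187, 0.982, -0.002, -0.001]
ft_force: [-6.6, -5.4, 9.2]
finger_gap: 0.237
grasp_force: 25.1
```

Request:
step_arm(steps="1.5 -0.05 1.2 0 0 0 0.083; 1.5 -0.2 2.4 0 0 0 0.166; 1.5 -0.45 3.57 0 0 0 0.249; 1.5 -0.79 4.73 0 0 0 0.332; 1.5 -1.23 5.85 0 0 0 0.415")

```text
time: 4.98
tool_pos: [0.5626, 0.248, 0.0679]
tcp_rot: [0.385, 0.923, -0.001, -0.001]
ft_force: [-7.4, -2.5, 9.0]
finger_gap: 0.238
grasp_force: 25.1
```

Request:
step_arm(steps="1.5 -0.05 1.2 0 0 0 0.083; 1.5 -0.2 2.4 0 0 0 0.166; 1.5 -0.45 3.57 0 0 0 0.249; 1.5 -0.79 4.73 0 0 0 0.332; 1.5 -1.23 5.85 0 0 0 0.415")

```text
time: 5.4
tool_pos: [0.6128, 0.2826, 0.0682]
tcp_rot: [0.566, 0.824, -0.0, -0.002]
ft_force: [-7.7, 0.3, 8.4]
finger_gap: 0.238
grasp_force: 25.1
```

Request:
step_arm(steps="1.5 -0.05 1.2 0 0 0 0.083; 1.5 -0.2 2.4 0 0 0 0.166; 1.5 -0.45 3.57 0 0 0 0.249; 1.5 -0.79 4.73 0 0 0 0.332; 1.5 -1.23 5.85 0 0 0 0.415")

```text
time: 5.82
tool_pos: [0.6729, 0.293, 0.0683]
tcp_rot: [0.724, 0.69, 0.0, -0.001]
ft_force: [-3.1, 1.9, 3.9]
finger_gap: 0.236
grasp_force: 25.0
```

Run:
```python
from h import *
cv2.imwrite("pics/t1.png",camera("top")[20:400,20:560,::-1])
print(bot.read_state()["joints"].round(3),now(),bot.read_state()["ft_force"])
```

```text
[-0.381  0.759 -0.173  1.409  0.14   0.984 -0.64 ] (array([0.67534534, 0.29237492, 0.0683101 ]), np.float64(1.5160008227894475), 0, 0) [-0.76296757  2.53402678  5.74544902]
```

View pics/t1.png

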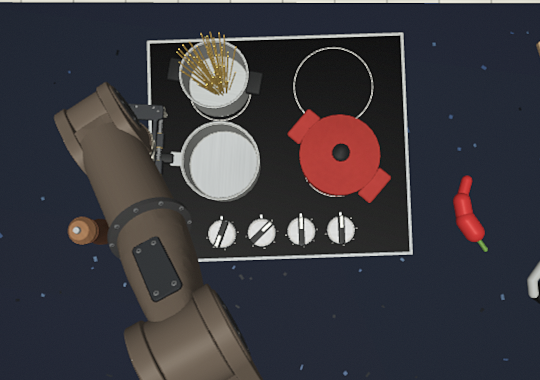

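The top view shows the pan on its ring, still centred near full-frame (241,181), with its handle pointing left. Nothing else has moved. Next I'll release and go to knob 1.

Request:
step_arm(steps="1.5 0 0 0 0 0 0; 5 0 0 0 0 0 0; 5 0 0 0 0 0 0; 5 0 0 0 0 0 0; 5 0 0 0 0 0 0")

```text
time: 6.28
tool_pos: [0.6733, 0.2898, 0.0674]
tcp_rot: [0.723, 0.691, -0.0, 0.0]
ft_force: [0.0, -0.4, 0.3]
finger_gap: 0.482
grasp_force: 0.0
```

Request:
step_arm(steps="5 0 0 -1.5 0 0 0; 5 0 0 -4 0 0 0; 5 0 0 -7 0 0 0; 5 0 0 -10 0 0 0; 5 0 0 -10 0 0 0")

```text
time: 6.7
tool_pos: [0.6764, 0.2917, 0.1749]
tcp_rot: [0.723, 0.691, 0.005, 0.001]
ft_force: [0.8, 0.8, 1.1]
finger_gap: 0.547
grasp_force: 0.0
```

```bash
python3 -c "
from h import *
print(now(),bot.read_state()['ft_force'])
plan([now(),((.511,.152,.13),-.342,.175,20)],4)"
```

```text
(array([0.67641198, 0.29169541, 0.17485449]), np.float64(1.5257826193651376), 0, 0) [0.7585428  0.77024355 1.13053103]
4 -0.73 -0.79 0.22 -0.009 0.001 0.093; 4 -1.47 -1.59 0.45 -0.017 0.002 0.187; 4 -2.2 -2.38 0.67 -0.026 0.005 0.28; 4 -2.94 -3.18 0.9 -0.034 0.008 0.374; 4 -3.67 -3.97 1.12 -0.042 0.012 0.467
4 -1.02 -0.39 0.19 -0.007 0.005 0.093; 4 -2.04 -0.77 0.38 -0.014 0.01 0.187; 4 -3.06 -1.16 0.56 -0.021 0.016 0.28; 4 -4.07 -1.55 0.75 -0.027 0.023 0.374; 4 -5.09 -1.93 0.94 -0.032 0.03 0.467
4 -1.09 0.11 0.15 -0.005 0.007 0.093; 4 -2.18 0.22 0.3 -0.008 0.015 0.187; 4 -3.27 0.33 0.45 -0.011 0.024 0.28; 4 -4.36 0.44 0.6 -0.014 0.032 0.374; 4 -5.45 0.55 0.76 -0.015 0.041 0.467
4 -0.93 0.59 0.11 -0.001 0.009 0.093; 4 -1.86 1.17 0.23 -0.001 0.018 0.187; 4 -2.79 1.76 0.34 0 0.026 0.28; 4 -3.72 2.35 0.46 0.002 0.035 0.374; 4 -4.65 2.94 0.57 0.005 0.044 0.467
```

Request:
step_arm(steps="4 -0.7 -0.8 0.2 -0.009 0.001 0.093; 4 -1.5 -1.6 0.4 -0.017 0.002 0.187; 4 -2.2 -2.4 0.7 -0.026 0.005 0.28; 4 -2.9 -3.2 0.9 -0.034 0.008 0.374; 4 -3.7 -4 1.1 -0.042 0.012 0.467")

```text
time: 7.12
tool_pos: [0.6313, 0.2547, 0.1563]
tcp_rot: [0.864, 0.503, 0.019, 0.011]
ft_force: [-0.3, -0.2, -0.4]
finger_gap: 0.436
grasp_force: 0.0
```

Request:
step_arm(steps="4 -1 -0.4 0.2 -0.007 0.005 0.093; 4 -2 -0.8 0.4 -0.014 0.01 0.187; 4 -3.1 -1.2 0.6 -0.021 0.016 0.28; 4 -4.1 -1.6 0.8 -0.027 0.023 0.374; 4 -5.1 -1.9 0.9 -0.032 0.03 0.467")

```text
time: 7.53
tool_pos: [0.59, 0.2195, 0.1455]
tcp_rot: [0.956, 0.289, 0.042, 0.013]
ft_force: [0.3, 0.9, 0.4]
finger_gap: 0.432
grasp_force: 0.0
```

Request:
step_arm(steps="4 -1.1 0.1 0.2 -0.005 0.007 0.093; 4 -2.2 0.2 0.3 -0.008 0.015 0.187; 4 -3.3 0.3 0.5 -0.011 0.024 0.28; 4 -4.4 0.4 0.6 -0.014 0.032 0.374; 4 -5.5 0.6 0.8 -0.015 0.041 0.467")

```text
time: 7.95
tool_pos: [0.5487, 0.1841, 0.1342]
tcp_rot: [0.996, 0.06, 0.065, 0.004]
ft_force: [0.0, -0.5, -0.2]
finger_gap: 0.439
grasp_force: 0.0
```

Request:
step_arm(steps="4 -0.9 0.6 0.1 -0.001 0.009 0.093; 4 -1.9 1.2 0.2 -0.001 0.018 0.187; 4 -2.8 1.8 0.3 0 0.026 0.28; 4 -3.7 2.4 0.5 0.002 0.035 0.374; 4 -4.6 2.9 0.6 0.005 0.044 0.467")

```text
time: 8.37
tool_pos: [0.5079, 0.1492, 0.1227]
tcp_rot: [0.981, -0.172, 0.086, -0.015]
ft_force: [0.0, 0.3, 0.5]
finger_gap: 0.438
grasp_force: 0.0
```

Request:
step_arm(steps="4 0 0 0 0 0 0; 4 0 0 0 0 0 0; 4 0 0 0 0 0 0; 4 0 0 0 0 0 0")

```text
time: 8.7
tool_pos: [0.5094, 0.1506, 0.1232]
tcp_rot: [0.982, -0.168, 0.086, -0.015]
ft_force: [0.1, 0.0, -0.6]
finger_gap: 0.435
grasp_force: 0.0
```

Run:
```python
from h import *
s=bot.read_state();cv2.imwrite("pics/w1.png",camera("wrist")[:,:,::-1])
R=Ro.from_quat(s["tcp_rot"]).as_matrix();print(s["joints"].round(3),now()[:2],R[:,2].round(3))
# target knob point projections
c=get_calibration("wrist");T=np.linalg.inv(c["tool_from_camera"]);f=240/np.tan(np.radians(c["vertical_fov"]/2))
for X in[(.5105,.152,.036),(.5105,.152,.015),(.5135,.062,.015)]:
    p=T[:3,:3]@(R.T@(np.array(X)-s["tool_pos"]))+T[:3,3];print(X,f*p[:2]/p[2]+[c["cx"],c["cy"]])
```

```text
[-0.687  0.324  0.311  2.093 -0.057  0.578 -2.264] (array([0.50931104, 0.15043561, 0.12311445]), np.float64(-0.34551223795859665)) [ 0.174  0.001 -0.985]
(0.5105, 0.152, 0.036) [321.69977754 265.60048257]
(0.5105, 0.152, 0.015) [323.0794183  260.47623522]
(0.5135, 0.062, 0.015) [441.38708881 216.60726979]
```

View pics/w1.png

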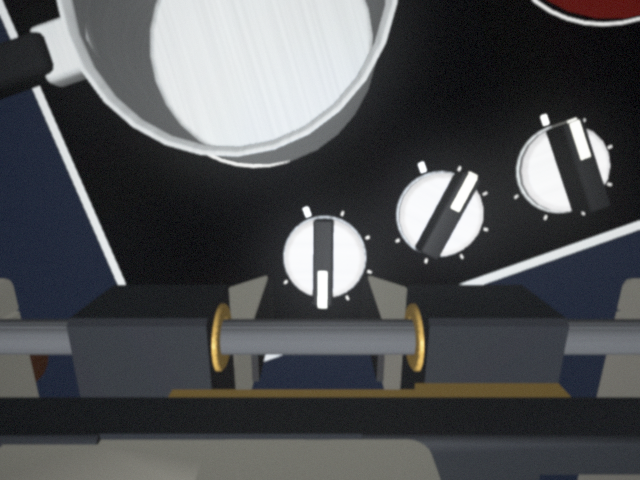

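The wrist view shows knob 1's skirt at (325,257) against a predicted (323,260), so the offset is about 2 mm. Its bar is vertical in the image, in line with the tool. Knob 2 is at (440,214) and the pan is clear. I'll descend and grip.

```bash
python3 -c "
from h import *
p=(np.array([.5094,.1505,.1231]),-.343,.175,0);k=(.512,.1505,.023)
plan([p,(k,-.343,.175,5)],3.6);print('rot')
plan([(k,-.343,.175,0),(k,-.343+.55,.175,5),(k,-.343+3.3,.175,25),(k,3.157,.175,5)],1)"
```

```text
3.6 -0.28 0.1 1.98 0 0 0; 3.6 -0.56 0.2 3.96 0 0 0; 3.6 -0.84 0.3 5.94 0 0 0; 3.6 -1.12 0.4 7.92 0 0 0; 3.6 -1.4 0.5 9.9 0 0 0
rot
1 0 0 0 -0 -0 -0.11; 1 0 0 0 0 0 -0.22; 1 0 0 0 0 0 -0.33; 1 0 0 0 0 0 -0.44; 1 0 0 0 0 0 -0.55
1 0 0 0 -0 0 -0.11; 1 0 0 0 0 0 -0.22; 1 0 0 0 0 0 -0.33; 1 0 0 0 0 0 -0.44; 1 0 0 0 -0 0 -0.55
1 0 0 0 0 0 -0.11; 1 0 0 0 -0 0 -0.22; 1 0 0 0 0 0 -0.33; 1 0 0 0 0 0 -0.44; 1 0 0 0 0 0 -0.55
1 0 0 0 -0 -0 -0.11; 1 0 0 0 0 0 -0.22; 1 0 0 0 0 0 -0.33; 1 0 0 0 0 0 -0.44; 1 0 0 0 0 0 -0.55
1 0 0 0 -0 0 -0.11; 1 0 0 0 0 0 -0.22; 1 0 0 0 -0 0 -0.33; 1 0 0 0 0 0 -0.44; 1 0 0 0 -0 0 -0.55
1 0 0 0 0 0 -0.11; 1 0 0 0 0 0 -0.22; 1 0 0 0 0 0 -0.33; 1 0 0 0 -0 0 -0.44; 1 0 0 0 -0 0 -0.55
1 0 0 0 0 0 -0.04; 1 0 0 0 0 0 -0.08; 1 0 0 0 0 0 -0.12; 1 0 0 0 0 0 -0.16; 1 0 0 0 0 0 -0.2
```

Request:
step_arm(steps="3.6 -0.3 0.1 2 0 0 0; 3.6 -0.6 0.2 4 0 0 0; 3.6 -0.8 0.3 6 0 0 0; 3.6 -1.1 0.4 7.9 0 0 0; 3.6 -1.4 0.5 9.9 0 0 0", squeeze=12)

```text
time: 9.17
tool_pos: [0.5117, 0.1504, 0.022]
tcp_rot: [0.982, -0.169, 0.086, -0.015]
ft_force: [-0.2, 0.8, -0.6]
finger_gap: 0.395
grasp_force: 0.0
```

Request:
step_arm(steps="3.6 0 0 0 0 0 0; 3.6 0 0 0 0 0 0; 1 0 0 0 0 0 0; 1 0 0 0 0 0 0; 1 0 0 0 0 0 0")

```text
time: 9.58
tool_pos: [0.5118, 0.1504, 0.024]
tcp_rot: [0.982, -0.17, 0.086, -0.016]
ft_force: [-0.8, -0.3, 0.1]
finger_gap: 0.228
grasp_force: 0.0
```

Request:
step_arm(steps="1 0 0 0 0 0 0; 1 0 0 0 0 0 0; 1 0 0 0 0 0 0")

```text
time: 9.83
tool_pos: [0.5123, 0.1517, 0.024]
tcp_rot: [0.982, -0.169, 0.087, -0.017]
ft_force: [-0.4, 5.3, 6.9]
finger_gap: 0.152
grasp_force: 12.1
```

Request:
step_arm(steps="1 0 0 0 0 0 -0.11; 1 0 0 0 0 0 -0.22; 1 0 0 0 0 0 -0.33; 1 0 0 0 0 0 -0.44; 1 0 0 0 0 0 -0.55", squeeze=12)

```text
time: 10.25
tool_pos: [0.5122, 0.1522, 0.0239]
tcp_rot: [0.99, 0.107, 0.088, 0.008]
ft_force: [-1.1, 6.5, 6.8]
finger_gap: 0.155
grasp_force: 12.2
```

Request:
step_arm(steps="1 0 0 0 0 0 -0.11; 1 0 0 0 0 0 -0.22; 1 0 0 0 0 0 -0.33; 1 0 0 0 0 0 -0.44; 1 0 0 0 0 0 -0.55")

```text
time: 10.67
tool_pos: [0.5118, 0.1523, 0.0238]
tcp_rot: [0.924, 0.372, 0.083, 0.031]
ft_force: [-1.5, 8.0, 4.4]
finger_gap: 0.164
grasp_force: 12.5
```

Forces are small and the gap is steady, so I'll carry on turning.

Request:
step_arm(steps="1 0 0 0 0 0 -0.11; 1 0 0 0 0 0 -0.22; 1 0 0 0 0 0 -0.33; 1 0 0 0 0 0 -0.44; 1 0 0 0 0 0 -0.55")

```text
time: 11.08
tool_pos: [0.5115, 0.152, 0.0236]
tcp_rot: [0.789, 0.609, 0.071, 0.052]
ft_force: [-0.7, 5.6, 2.8]
finger_gap: 0.167
grasp_force: 12.3
```

Request:
step_arm(steps="1 0 0 0 0 0 -0.11; 1 0 0 0 0 0 -0.22; 1 0 0 0 0 0 -0.33; 1 0 0 0 0 0 -0.44; 1 0 0 0 0 0 -0.55")

```text
time: 11.5
tool_pos: [0.5116, 0.1515, 0.0235]
tcp_rot: [0.594, 0.8, 0.054, 0.07]
ft_force: [-0.1, 4.5, 2.8]
finger_gap: 0.166
grasp_force: 11.9
```

Request:
step_arm(steps="1 0 0 0 0 0 -0.11; 1 0 0 0 0 0 -0.22; 1 0 0 0 0 0 -0.33; 1 0 0 0 0 0 -0.44; 1 0 0 0 0 0 -0.55")

```text
time: 11.92
tool_pos: [0.5122, 0.1514, 0.0237]
tcp_rot: [0.355, 0.931, 0.033, 0.082]
ft_force: [1.8, 4.8, 2.3]
finger_gap: 0.164
grasp_force: 11.8
```

Request:
step_arm(steps="1 0 0 0 0 0 -0.11; 1 0 0 0 0 0 -0.22; 1 0 0 0 0 0 -0.33; 1 0 0 0 0 0 -0.44; 1 0 0 0 0 0 -0.55")

```text
time: 12.33
tool_pos: [0.5124, 0.1519, 0.0239]
tcp_rot: [0.088, 0.992, 0.01, 0.088]
ft_force: [1.9, 6.1, 3.0]
finger_gap: 0.152
grasp_force: 11.9
```

```bash
python3 -c "
from h import *
s=bot.read_state();print(now()[1],s['torque'],s['joints'].round(2),s['ft_force'])"
```

```text
2.9605933581508794 [ 1.40070047 -0.316047    0.19357771] [ 0.02  0.57 -0.61  2.11  0.84  0.54  0.17] [1.90149631 6.07958069 2.95998451]
```

Request:
step_arm(steps="1 0 0 0 0 0 -0.06; 1 0 0 0 0 0 -0.12; 1 0 0 0 0 0 -0.18; 1 0 0 0 0 0 -0.24; 1 0 0 0 0 0 -0.3", squeeze=20)

```text
time: 12.75
tool_pos: [0.5125, 0.1522, 0.024]
tcp_rot: [-0.059, 0.994, -0.003, 0.088]
ft_force: [2.9, 5.9, 4.1]
finger_gap: 0.159
grasp_force: 21.1
```

Request:
step_arm(steps="1 0 0 0 0 0 0; 1 0 0 0 0 0 0")

```text
time: 12.92
tool_pos: [0.5126, 0.1522, 0.024]
tcp_rot: [-0.058, 0.994, -0.003, 0.088]
ft_force: [2.0, 6.6, 4.9]
finger_gap: 0.159
grasp_force: 20.8
```

```bash
python3 -c "
from h import *
s=bot.read_state();print(now()[1],s['torque'],s['joints'].round(2),s['ft_force'])"
```

```text
-3.0237335682224855 [ 1.59090352 -0.45347895 -0.18280404] [ 0.07  0.59 -0.68  2.11  0.89  0.57  0.42] [2.01307226 6.62634393 4.85239872]
```

```bash
python3 -c "
from h import *
p=((.5126,.1522,.024),3.259,.175,0)
plan([p,((.5126,.1522,.079),3.259,.175,4),((.515,.063,.079),2.30,.175,11),((.515,.063,.079),2.30,.175,3),((.515,.063,.023),2.30,.175,5)],3.6)"
```

```text
3.6 -0.24 -0.03 -1.35 0 0 0; 3.6 -0.48 -0.06 -2.71 0 0 0; 3.6 -0.71 -0.08 -4.06 0 0 0; 3.6 -0.95 -0.11 -5.42 0 0 0; 3.6 -0.88 -0.92 -5.41 0 -0 0.087
3.6 0 -0.81 0 0 -0 0.087; 3.6 0.01 -1.62 0.01 0 0 0.174; 3.6 0.01 -2.43 0.01 0 -0 0.262; 3.6 0.01 -3.24 0.02 0 -0 0.349; 3.6 0.02 -4.06 0.02 0 -0 0.436
3.6 -0.34 -0.74 0 0 -0 0.087; 3.6 -0.68 -1.47 0.01 0 -0 0.174; 3.6 -1.02 -2.21 0.01 0 -0 0.262; 3.6 -1.36 -2.95 0.02 0 -0 0.349; 3.6 -1.7 -3.68 0.02 -0 -0 0.436
3.6 0 0 0 0 0 0; 3.6 0 0 0 0 0 0; 3.6 0 0 0 0 0 0; 3.6 0.13 -0.15 1.1 0 0 0; 3.6 0.26 -0.29 2.21 0 0 0
3.6 0.13 -0.15 1.1 0 0 0; 3.6 0.26 -0.29 2.21 0 0 0; 3.6 0.39 -0.44 3.31 0 0 0
```

Request:
step_arm(steps="3.6 0 0 0 0 0 0; 3.6 0 0 0 0 0 0; 3.6 0 0 0 0 0 0; 3.6 0 0 0 0 0 0")

```text
time: 13.25
tool_pos: [0.5106, 0.1491, 0.0225]
tcp_rot: [-0.057, 0.995, -0.005, 0.086]
ft_force: [-0.6, 0.8, 0.7]
finger_gap: 0.369
grasp_force: 0.0
```

Request:
step_arm(steps="3.6 -0.2 0 -1.4 0 0 0; 3.6 -0.5 -0.1 -2.7 0 0 0; 3.6 -0.7 -0.1 -4.1 0 0 0; 3.6 -0.9 -0.1 -5.4 0 0 0; 3.6 -0.9 -0.9 -5.4 0 0 0.087")

```text
time: 13.67
tool_pos: [0.5121, 0.1437, 0.0798]
tcp_rot: [-0.016, 0.996, -0.0, 0.088]
ft_force: [0.0, 1.0, -0.9]
finger_gap: 0.393
grasp_force: 0.0
```

Request:
step_arm(steps="3.6 0 -0.8 0 0 0 0.087; 3.6 0 -1.6 0 0 0 0.174; 3.6 0 -2.4 0 0 0 0.262; 3.6 0 -3.2 0 0 0 0.349; 3.6 0 -4.1 0 0 0 0.436")

```text
time: 14.08
tool_pos: [0.5122, 0.1003, 0.0776]
tcp_rot: [0.204, 0.975, 0.018, 0.085]
ft_force: [0.2, 0.7, -0.6]
finger_gap: 0.394
grasp_force: 0.0
```

Request:
step_arm(steps="3.6 -0.3 -0.7 0 0 0 0.087; 3.6 -0.7 -1.5 0 0 0 0.174; 3.6 -1 -2.2 0 0 0 0.262; 3.6 -1.4 -2.9 0 0 0 0.349; 3.6 -1.7 -3.7 0 0 0 0.436")

```text
time: 14.5
tool_pos: [0.5133, 0.0596, 0.0778]
tcp_rot: [0.41, 0.908, 0.036, 0.079]
ft_force: [-0.1, 0.0, 0.6]
finger_gap: 0.394
grasp_force: 0.0
```

Request:
step_arm(steps="3.6 0 0 0 0 0 0; 3.6 0 0 0 0 0 0; 3.6 0 0 0 0 0 0; 3.6 0 0 0 0 0 0")

```text
time: 14.83
tool_pos: [0.5135, 0.061, 0.078]
tcp_rot: [0.406, 0.91, 0.036, 0.079]
ft_force: [-1.0, 0.1, 0.6]
finger_gap: 0.39
grasp_force: 0.0
```

Run:
```python
from h import *
s=bot.read_state();w=camera("wrist");cv2.imwrite("pics/w2.png",w[:,:,::-1]);cv2.imwrite("pics/t2.png",camera("top")[20:400,20:560,::-1])
R=Ro.from_quat(s["tcp_rot"]).as_matrix();print(s["joints"].round(3),now()[:2],R[:,2].round(3))
c=get_calibration("wrist");T=np.linalg.inv(c["tool_from_camera"]);f=240/np.tan(np.radians(c["vertical_fov"]/2))
for X in[(.515,.062,.036),(.515,.062,.015),(.512,.1505,.015)]:
    p=T[:3,:3]@(R.T@(np.array(X)-s["tool_pos"]))+T[:3,3];print(X,f*p[:2]/p[2]+[c["cx"],c["cy"]])
plan([(s["tool_pos"],now()[1],.175,0),((.515,.062,.023),2.30,.175,5)],3.6)
```

```text
[ 0.191  0.434 -0.564  2.117  0.555  0.55  -0.043] (array([0.51352276, 0.06091066, 0.07797628]), np.float64(2.292796155694645)) [ 0.173  0.001 -0.985]
(0.515, 0.062, 0.036) [310.29929634 256.88859118]
(0.515, 0.062, 0.015) [306.35189364 242.16389404]
(0.512, 0.1505, 0.015) [408.39054703 124.33710546]
3.6 0.12 -0.11 1.09 0 0 -0.001; 3.6 0.24 -0.22 2.18 0 0 -0.003; 3.6 0.37 -0.33 3.26 0 0 -0.004; 3.6 0.49 -0.43 4.35 0 0 -0.006; 3.6 0.61 -0.54 5.44 0 0 -0.007
```

View pics/w2.png

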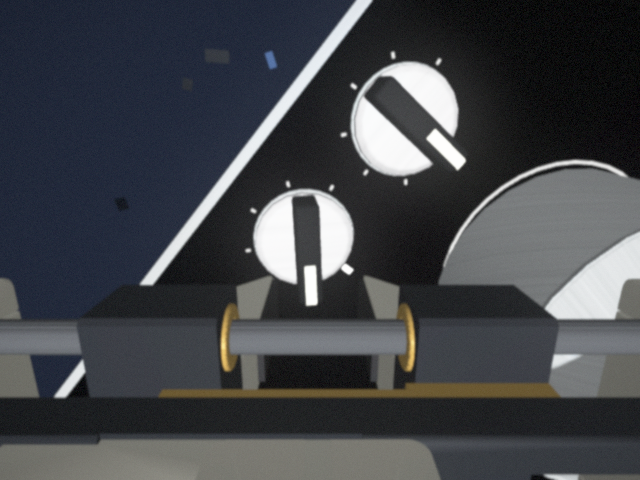

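The wrist view shows knob 1 back at its mark and knob 2's skirt at (304,237), 2–3 mm from prediction. Its bar is aligned between the fingers, so I'll descend, grip and turn.

Request:
step_arm(steps="3.6 0.2 -0.1 1.1 0 0 0; 3.6 0.3 -0.3 2.2 0 0 0; 3.6 0.5 -0.4 3.3 0 0 0; 3.6 0.7 -0.5 4.4 0 0 0; 3.6 0.8 -0.6 5.4 0 0 0", squeeze=12)

```text
time: 15.35
tool_pos: [0.5131, 0.0629, 0.0225]
tcp_rot: [0.407, 0.909, 0.036, 0.079]
ft_force: [0.2, 0.1, -0.8]
finger_gap: 0.392
grasp_force: 0.0
```

Request:
step_arm(steps="3.6 0 0 0 0 0 0; 1 0 0 0 0 0 0; 1 0 0 0 0 0 0; 1 0 0 0 0 0 0; 1 0 0 0 0 0 0")

```text
time: 15.77
tool_pos: [0.514, 0.0627, 0.0239]
tcp_rot: [0.408, 0.909, 0.037, 0.08]
ft_force: [0.7, 1.3, -2.4]
finger_gap: 0.161
grasp_force: 11.7
```

Request:
step_arm(steps="1 0 0 0 0 0 0; 1 0 0 0 0 0 0; 1 0 0 0 0 0 0")

```text
time: 16.02
tool_pos: [0.514, 0.0627, 0.0237]
tcp_rot: [0.408, 0.909, 0.036, 0.08]
ft_force: [0.8, -0.4, 5.0]
finger_gap: 0.163
grasp_force: 11.9
```

Request:
step_arm(steps="1 0 0 0 0 0 -0.11; 1 0 0 0 0 0 -0.22; 1 0 0 0 0 0 -0.33; 1 0 0 0 0 0 -0.44; 1 0 0 0 0 0 -0.55", squeeze=20)

```text
time: 16.43
tool_pos: [0.5137, 0.0625, 0.0236]
tcp_rot: [0.143, 0.986, 0.013, 0.086]
ft_force: [0.9, 0.9, 5.3]
finger_gap: 0.152
grasp_force: 19.8
```

Request:
step_arm(steps="1 0 0 0 0 0 -0.09; 1 0 0 0 0 0 -0.18; 1 0 0 0 0 0 -0.26; 1 0 0 0 0 0 -0.34; 1 0 0 0 0 0 -0.42")

```text
time: 16.85
tool_pos: [0.5134, 0.0622, 0.0232]
tcp_rot: [-0.064, 0.994, -0.005, 0.087]
ft_force: [1.0, -0.0, 1.2]
finger_gap: 0.158
grasp_force: 21.5
```

Request:
step_arm(steps="1 0 0 0 0 0 0; 1 0 0 0 0 0 0")

```text
time: 17.02
tool_pos: [0.5133, 0.0622, 0.0232]
tcp_rot: [-0.061, 0.994, -0.005, 0.087]
ft_force: [0.4, 1.1, 3.5]
finger_gap: 0.157
grasp_force: 20.8
```

```bash
python3 -c "
from h import *
s=bot.read_state();print(now()[1],s['torque'],s['ft_force'])"
```

```text
-3.0164902114933785 [ 0.28074572 -0.04441518 -0.42758804] [0.37317383 1.05638497 3.5417333 ]
```

Request:
step_arm(steps="4 0 0 0 0 0 0; 4 0 0 0 0 0 0; 4 0 0 0 0 0 0; 4 0 0 0 0 0 0; 4 -0.2 0 -1.4 0 0 0")

```text
time: 17.43
tool_pos: [0.5114, 0.0621, 0.0356]
tcp_rot: [-0.063, 0.994, -0.005, 0.085]
ft_force: [-0.3, -0.3, 0.6]
finger_gap: 0.421
grasp_force: 0.0
```

Request:
step_arm(steps="4 -0.5 0 -2.7 0 0 0; 4 -0.9 0 -5.4 0 0 0; 4 0.5 0 -8 0 0 0; 4 2.5 0 -10 0 0 0; 4 5 0 -12 0 0 0")

```text
time: 17.85
tool_pos: [0.4433, 0.0567, 0.1478]
tcp_rot: [-0.063, 0.994, -0.005, 0.087]
ft_force: [-0.4, -0.4, 1.1]
finger_gap: 0.434
grasp_force: 0.0
```

Request:
step_arm(steps="4 3 0 -2 0 0 0; 4 6 0 -4 0 0 0; 4 6 0 -4 0 0 0; 4 6 0 -4 0 0 0; 4 6 0 -4 0 0 0")

```text
time: 18.27
tool_pos: [0.3783, 0.048, 0.1763]
tcp_rot: [-0.062, 0.994, -0.006, 0.087]
ft_force: [0.4, -0.4, -1.1]
finger_gap: 0.435
grasp_force: 0.0
```

Run:
```python
from h import *
s=bot.read_state();t=camera("top")[:,:,::-1];w=camera("wrist")[:,:,::-1]
cv2.imwrite("pics/f.png",t[40:300,80:520]);cv2.imwrite("pics/fw.png",w)
print(s["tool_pos"],s["ft_force"],s["time"])
```

```text
[0.37833916 0.04798481 0.17626689] [ 0.41840636 -0.38958356 -1.11794688] 18.2667
```

View pics/fw.png

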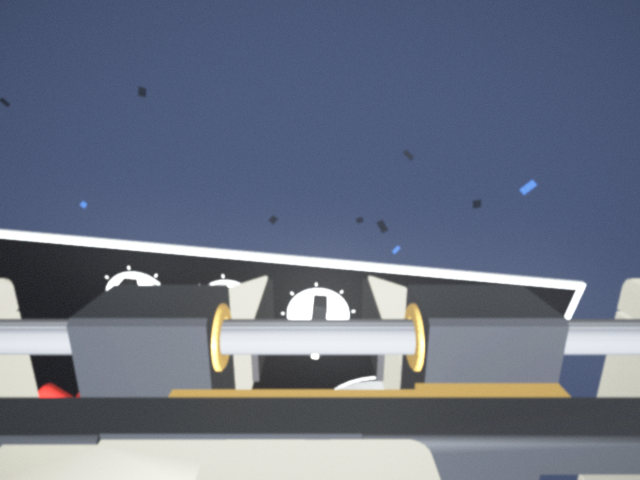

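View pics/f.png

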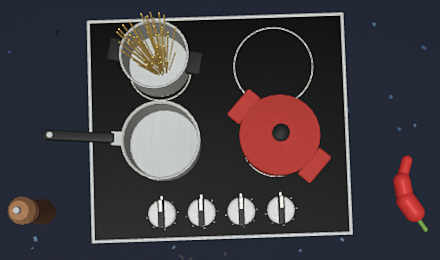

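The wrist view is mostly blocked by the gripper. The top view shows all four pointers towards the back and the handle pointing left, slightly back, from (120,139) to (48,134). Everything else is in place. One zoom to check the zero stops.

```bash
python3 -c "
import cv2
im=cv2.imread('pics/f.png')[185:240,135:305];cv2.imwrite('pics/fz.png',cv2.resize(im,None,fx=4.6,fy=4.6,interpolation=cv2.INTER_CUBIC))"
```

```text
(no output)
```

View pics/fz.png

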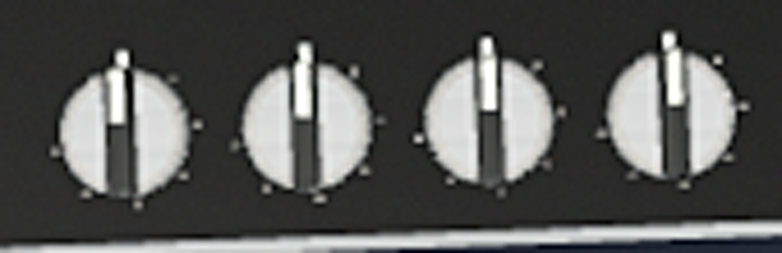

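All four pointers line up with their white marks, so I'm handing it in.

```bash
python3 -c "
from bench import bot
print(bot.close_job())"
```

```text
the job is handed in; nothing more can be done
None
```

The job is handed in: both knobs that were on (the two on the left) are back at their zero stops, the saucepan handle now points left, about parallel with the front edge, and everything else looked to be where it was; I moved the handle before turning the knobs because it blocked one of them.

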